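# Clear the leaning bottle and close the seed carton

## Robot

A 6-joint arm with a two-finger parallel gripper is mounted at the origin on the work surface. World frame = base frame: x ahead of the robot, y to its left, z up, the work surface at z = 0. Lengths are in m, angles in rad, forces in N, time in s.
With the tool pointing down it reaches from about 0.3 to 0.875 m from the base axis. Payload 4.2 kg.
Tool frame: the origin (TCP) lies on the centre line of the jaws, within the pads' length; the fingertips stand 11 mm ahead of it and the grasp point (between the pads) lies 8 mm behind it; z points along the fingers, y is the line along which they close (so a half turn about z gives the same grasp; the last joint's range is limited). The gripper opens to 85 mm and grips with 20 to 120 N. Pads are 22 mm wide; open, the fingers measure 114 mm over their backs; the gripper's body (76 mm by 85 mm) begins 54 mm behind the grasp point. The pads swing forward as they close: fully open they stand 13 mm farther back than shut.
Start: joints at [-1.302, 0.32, 1.565, -0, 1.257, -0.02], TCP at [0.164, -0.551, 0.207] pointing down, gripper open.
Joint ranges: [-3.11, 3.11], [-0.84, 2.01], [0.21, 2.61], [-1.34, 4.49], [0.05, 2.63], [-2.56, 2.56]. Speed limits (rad/s): [2.57, 2.57, 3.14, 3.14, 3.14, 3.14].

## Interface

Orientations are given as a 3x3 rotation matrix whose columns are the frame's x, y, z axes.
In Python, from workcell import env gives the robot as it stands. Calls block until the motion is done:
- env.move_ptp(position, orientation): joint-space move of the TCP to a pose.
- env.servo_line(position, velocity=0.15, ori=None, guard=None): straight line of the TCP; ori=None keeps the orientation; velocity is the mean speed in m/s. With guard (N) it stops when the force on the tool has changed by that much, and returns True; else False.
- env.move_joints(angles): joint-space move.
- env.grip(opening, grip_force=None): finger opening in m; grip_force is the grip in N (None keeps the last); returns when the fingers have stopped.
- env.dwell(seconds).
- env.ik(position, orientation): joint angles nearest the present ones, or None.
- env.observe(): the state.
- env.snapshot(name): name is "scene" or "top" or "wrist"; returns a dict with "pixels" (400x640x3 uint8, red, green, blue), "vertical_fov" (degrees; the focal length in pixels is half the picture's height over the tangent of half this angle, whatever the lens; pixels are square), "cx", "cy" (the principal point, pixels), "R" (3x3) and "t" (3): a world point X has camera coordinates R X + t. Camera axes: x right, y down, z forward; pixel columns grow to the right and rows downward; lengths in m; the calibration is good to about 2 mm. A picture is of the moment at which its call begins. There is no depth.
A pose or a line that the arm cannot do raises env.Unreachable and nothing moves.
- env.hand_in(): hands the job in; it is judged then, once.
The state is a dict: "clock": time; "qpos": joint angles; "qd": joint speeds; "effort": joint torques, N m; "ee_pos": TCP position; "orientation": TCP orientation; "force": force on the tool from outside, world axes, zero at the start; "moment": the same for the moment, N m; "grip_width": finger opening in m; "gripper_force": force on a finger pad.
Only numpy, scipy, OpenCV 4.12 (cv2) and the standard library are available. Lean on these libraries where they do the work, as an engineer would, in place of code of your own. Each camera call takes 0.05 s, during which the arm holds its last target. There are 200 camera calls.

## Task

A square bottle leans out of the open seed carton and keeps it from being closed. Take the bottle out and stand it upright in the middle of the empty terracotta saucer, gently and letting go of it; only then close the carton: fold both side flaps down flat first, then the lid over them until it lies flush. Leave the two jars in the carton, do not crush the cardboard, and leave the potted seedling on the other side where it stands.

Things in the scene. Friction and masses are not known exactly. Their poses are not given: they have to be found in the camera images.
- carton: open cardboard carton fixed to the counter, outer 158 (x) x 208 (y) x 104 mm high, walls and floor 4 mm. Origin: centre of its underside. Its x points from the near rim (robot's side, no flap) to the lid's hinge side, y to its left, z up. Inside, a divider 60 mm high runs along y, its near face at x = 9 mm
- flap_left (a joint): hinge of the left side flap (148 mm along x, 85 mm long from hinge to free edge, 4 mm thick), hinge line along the carton's x at its y = 104, z = 106 mm: 0 = folded in, lying level over the opening, pi/2 = standing up, about 2.2 = leaning outward; it stays where it is left
- flap_right (a joint): hinge of the right side flap, mirror image of the left one, hinge line at y = -104 mm; same values
- lid (a joint): hinge of the lid (208 mm along y, 158 mm long from hinge to free edge, 4 mm thick), hinge line along the carton's y at its x = 79, z = 110 mm: 0 = closed, lying level on the carton, pi/2 = standing up, about 1.8 = leaning away from the robot; it stays where it is left
- flap_left_edge (a point): middle of the left flap's free edge
- flap_right_edge (a point): middle of the right flap's free edge
- lid_edge (a point): middle of the lid's free edge
- bottle: white plastic bottle of square section 46 x 46 mm, body 138 mm high, then a round neck and grey screw cap 29 mm across, 170 mm in all, about 0.25 kg. Origin: centre of its underside; z runs along its axis to the cap, x and y are normal to its flat sides. It starts leaning about 22 degrees: foot inside the carton against the divider, side on the near rim, cap out towards the robot
- saucer: terracotta plant saucer fixed to the counter, 128 mm across, 16 mm high, flat inner floor 6 mm above the counter and about 94 mm across; to the left or right of the carton. Origin: centre of its underside
- jar_a: small jar inside the carton, 36 mm across, 60 mm high, standing left of the bottle; origin centre of its underside
- jar_b: the same jar, standing right of the bottle
- pot: bystander: terracotta pot with a seedling and a label, 98 mm across, 90 mm high (label to 150), standing on the counter on the other side of the carton from the saucer; origin centre of its underside
Not all that is in view belongs to the job. Leave any black look-alike of the jar_a alone.

How it is judged:
On the way, in this order (a step that is already met when the one before it is completed fails the run):
1. the bottle stands upright in the saucer, let go (angle between bottle's own z axis and vertical below 0.1 rad and horizontal distance between bottle and saucer below 0.03 m and z of bottle in the frame of saucer between 0.002 and 0.011 m and contact force between the fingers and bottle below 0.2 N), for 0.2 s.
2. both side flaps are folded down while the lid is still open (value of joint each of flap_left, flap_right below 0.1 rad and value of joint lid above 0.5 rad), for 0.1 s.
At the end, for the whole second after the job is handed in: The bottle stands upright (within 0.1 rad) on the saucer's floor, within 30 mm of its middle, released and at rest; both side flaps are down (below 0.1 rad) and the lid is flush over them (below 0.05 rad); both jars are still in the carton (all of step 1 and value of joint each of flap_left, flap_right below 0.1 rad and value of joint lid below 0.05 rad and linear speed of bottle below 0.02 m/s and horizontal distance between each of jar_a, jar_b and carton below 0.13 m and height (world z) of each of jar_a, jar_b below 0.06 m); the robot touches nothing.
It fails at once if the carton is crushed: the fingers press on it or its flaps with more than 60 N (contact force between the fingers and carton above 60 N).
It fails at once if the bottle is slammed down on the saucer (more than 120 N) (contact force between bottle and saucer above 120 N).
It fails at once if the bottle is dropped (moves faster than 0.5 m/s while the fingers do not hold it) (linear speed of bottle above 0.5 m/s and contact force between the fingers and bottle below 0.2 N).
It fails at once if the potted seedling is moved by more than 40 mm (distance of pot from where it was at the start of the episode above 0.04 m).
It also fails if it takes over 72 s, if anything falls off the work surface, if the arm or the gripper's body presses on something with over 40 N, if the wrist force passes 120 N, or if a joint passes its speed limit or range.

## Working session

There is one attempt and no reset: what is moved stays moved. The work goes in short steps, each a Python script; the robot and the scene stay as the last script left them, time stands still between calls to the robot, and variables do not carry over. Pictures are saved under pics/ and viewed, at most 11 in all, crops included, and the job is handed in when it is done.

```bash
mkdir -p pics
cat > h.py <<'E'
import numpy as np, cv2
from workcell import env
def snap(n,f=None):
    s=env.snapshot(n)
    if f: cv2.imwrite('pics/'+f,s['pixels'][:,:,::-1])
    return s
def ray(s,u,v):
    f=200/np.tan(np.radians(s['vertical_fov'])/2)
    R=np.array(s['R']);t=np.array(s['t'])
    return -R.T@t, R.T@np.array([(u-s['cx'])/f,(v-s['cy'])/f,1])
def onz(s,u,v,z):
    c,d=ray(s,u,v); return c+d*(z-c[2])/d[2]
def proj(s,X):
    f=200/np.tan(np.radians(s['vertical_fov'])/2)
    p=np.array(s['R'])@np.array(X)+np.array(s['t']); return np.array([f*p[0]/p[2]+s['cx'],f*p[1]/p[2]+s['cy']])
E
python3 - <<'E'
from h import *
for n in ['scene','top']:
    s=snap(n,n+'0.png'); c,d=ray(s,320,200); print(n,c,d,s['vertical_fov'],s['cx'],s['cy'])
    import pickle; pickle.dump(s,open(n+'0.pkl','wb'))
print(env.observe())
E
```

```text
scene [0.82743097 0.70555878 1.08821579] [-0.23431848 -0.58308764 -0.77817272] 42.718810702833004 318.9090386078003 210.78307086892988
top [0.4107813  0.01540563 1.39533551] [ 0.09901603 -0.01383919 -0.99514551] 45.33365785637457 313.79769578486724 194.2821915861158
{'clock': 0.1, 'qpos': array([-1.30199772e+00,  3.20188708e-01,  1.56557698e+00, -1.45392643e-05,
        1.25738640e+00, -1.99711691e-02]), 'qd': array([ 0.00012126, -0.00201595, -0.00302574,  0.0003571 , -0.00054895,
       -0.00218025]), 'effort': array([-5.52942420e-04, -4.16409159e+01, -2.34704804e+01, -5.98323686e-05,
        4.93881947e-03,  8.74004144e-06]), 'ee_pos': array([ 0.16363104, -0.55073251,  0.20658117]), 'orientation': array([[ 9.58593660e-01,  2.84777128e-01, -4.27479305e-04],
       [ 2.84777449e-01, -9.58592487e-01,  1.49976546e-03],
       [ 1.73204494e-05, -1.55940212e-03, -9.99998784e-01]]), 'force': array([-0.19832859, -0.7862309 ,  0.49682398]), 'moment': array([ 0.0370765 ,  0.02948296, -0.04485019]), 'gripper_force': 0.0, 'grip_width': 0.08548441259220367}
```

View pics/scene0.png

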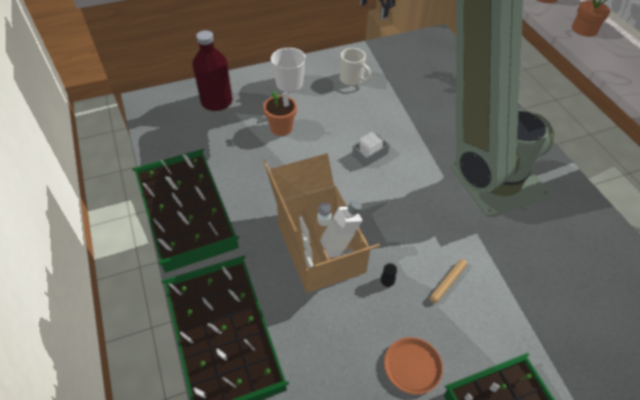

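View pics/top0.png

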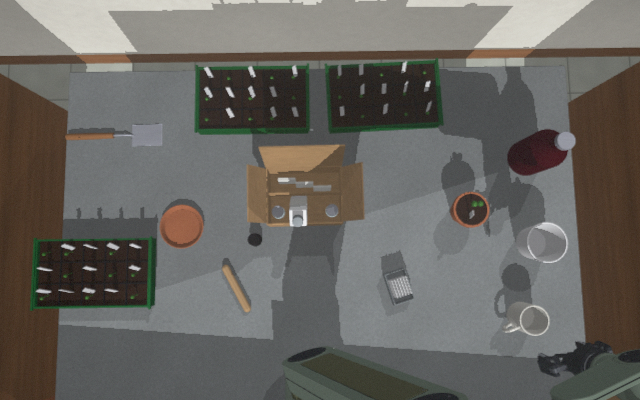

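The scene view shows the saucer at (413,366), the carton near (320,230) and the pot at (281,113). In the top view the saucer is at (182,226), the carton spans x 248–363 with its flaps, the bottle cap is near (298,204), and the pot is at (470,209). Next I'll zoom in on the carton.

Run:
```python
from h import *
import pickle
t=pickle.load(open('top0.pkl','rb'));s=pickle.load(open('scene0.pkl','rb'))
a=cv2.resize(t['pixels'][135:255,235:375,::-1],None,fx=5,fy=5,interpolation=cv2.INTER_CUBIC)
b=cv2.resize(s['pixels'][145:295,260:385,::-1],None,fx=4,fy=4,interpolation=cv2.INTER_CUBIC)
cv2.imwrite('pics/tz.png',a);cv2.imwrite('pics/sz.png',b)
# saucer, pot by colour
hsv=cv2.cvtColor(t['pixels'],cv2.COLOR_RGB2HSV)
m=cv2.inRange(hsv,(3,130,90),(14,255,255))
n,l,st,ce=cv2.connectedComponentsWithStats(m)
for i in range(1,n):
    if st[i,4]>150: 
        x,y,w,h,_=st[i];print(st[i],ce[i],onz(t,x+w/2-.5,y+h/2-.5,.016),onz(t,x,y,.016)-onz(t,x+w,y+h,.016))
```

```text
[ 161  205   42   39 1128] [181.26329787 223.83067376] [0.48373764 0.39585487 0.016     ] [0.11374735 0.12287879 0.        ]
```

View pics/tz.png

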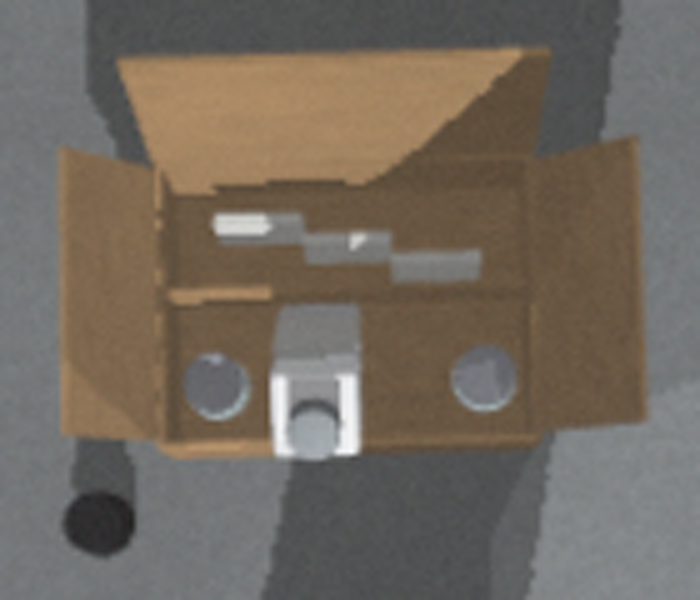

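View pics/sz.png

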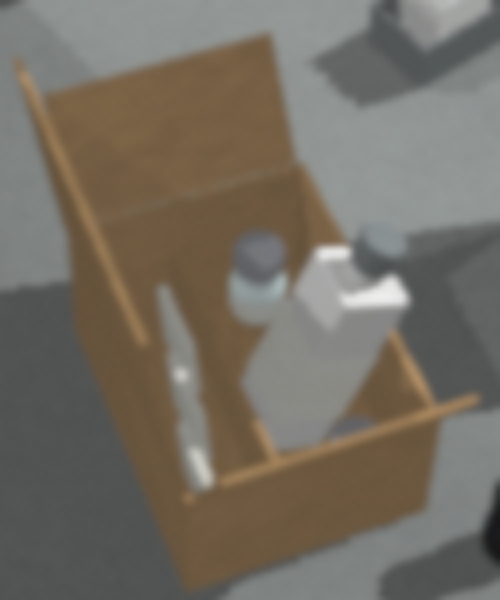

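The zoomed top view shows the carton rim corners at about (160,448) and (541,438) near, and (155,165) and (528,153) far. The bottle cap is at (315,428), the body's shoulder corners run (272–360, 375–455), and the jars are at (215,384) and (483,377). The lid and flaps lean outward. The scene zoom confirms the lean and shows the cap at (383,243).

Run:
```python
from h import *
import pickle
np.set_printoptions(precision=4,suppress=True)
t=pickle.load(open('top0.pkl','rb'));s=pickle.load(open('scene0.pkl','rb'))
T=lambda u,v:(235+(u+.5)/5-.5,135+(v+.5)/5-.5)
S=lambda u,v:(260+(u+.5)/4-.5,145+(v+.5)/4-.5)
P={k:onz(t,*T(*p),z) for k,p,z in [('nl',(160,450),.104),('nr',(541,438),.104),('bl',(155,165),.106),('br',(528,153),.106),('ja',(215,384),.06),('jb',(483,377),.06)]}
for k in P: print(k,P[k])
# scene near-left corner & top far etc
for k,p,z in [('s nr?',(437,400),.104),('s bl bottom',(190,590),0.),('s nl bottom',(425,512),0.)]: print(k,onz(s,*S(*p),z))
def tri(a,b):
    (c1,d1),(c2,d2)=ray(t,*T(*a)),ray(s,*S(*b))
    A=np.array([d1,-d2]).T; x=np.linalg.lstsq(A,c2-c1,rcond=None)[0]
    p,q=c1+d1*x[0],c2+d2*x[1]; return (p+q)/2,np.linalg.norm(p-q)
for k,a,b in [('flapL near',(63,435),(475,400)),('flapL far',(60,148),(190,500)),('flapR far',(637,137),(18,60) ),('flapR far2',(637,137),(145,345)),('flapR near',(647,418),(18,60)),
 ('lid R',(550,48),(48,95)),('lid L',(117,60),(272,36)),('cap',(315,425),(384,240)),('sh nearL',(274,455),(408,300)),('sh farL',(274,375),(352,250))]: print(k,*tri(a,b))
# saucer looser
h=cv2.cvtColor(t['pixels'],cv2.COLOR_RGB2HSV)[195:260,150:215]
m=cv2.inRange(h,(2,70,40),(16,255,255)); cs=max(cv2.findContours(m,0,1)[0],key=cv2.contourArea)
e=cv2.fitEllipse(cs);print('saucer',e,onz(t,e[0][0]+150,e[0][1]+195,.014), cv2.boundingRect(cs))
h=cv2.cvtColor(s['pixels'],cv2.COLOR_RGB2HSV)[325:400,370:455]
m=cv2.inRange(h,(2,70,40),(16,255,255)); cs=max(cv2.findContours(m,0,1)[0],key=cv2.contourArea)
e=cv2.fitEllipse(cs);print('saucer s',e,onz(s,e[0][0]+370,e[0][1]+325,.012))
print('pot',onz(t,471,209,.09))
```

```text
nl [0.4745 0.1423 0.104 ]
nr [ 0.4783 -0.0632  0.104 ]
bl [0.6297 0.1445 0.106 ]
br [ 0.6337 -0.059   0.106 ]
ja [0.5132 0.1158 0.06  ]
jb [ 0.5152 -0.0341  0.06  ]
s nr? [0.472  0.1313 0.104 ]
s bl bottom [0.6295 0.1444 0.    ]
s nl bottom [0.4754 0.1439 0.    ]
flapL near [0.4797 0.1835 0.1805] 0.0017976479778819675
flapL far [0.6355 0.1845 0.1668] 0.014600421043299517
flapR far [ 0.6333 -0.1128  0.2025] 0.01897243374350363
flapR far2 [ 0.6253 -0.1048 -0.0497] 0.10499050471846834
flapR near [ 0.5586 -0.1405  0.1466] 0.15287127150971358
lid R [ 0.6514 -0.0573  0.2428] 0.023385135768022997
lid L [0.6002 0.1317 0.4556] 0.02915609296258886
cap [0.4811 0.0575 0.1704] 0.004437731262746226
sh nearL [0.4698 0.0792 0.1342] 0.0004534845836464639
sh farL [0.5074 0.0758 0.1939] 0.0007161597334595666
saucer ((31.05495262145996, 31.076831817626953), (42.46400833129883, 43.78286361694336), 39.49998092651367) [0.4779 0.3976 0.014 ] (9, 9, 45, 45)
saucer s ((42.93312072753906, 40.3701286315918), (54.15777587890625, 60.637908935546875), 128.28482055664062) [0.4782 0.3977 0.012 ]
pot [ 0.5106 -0.415   0.09  ]
```

```bash
cat >> h.py <<'E'
np.set_printoptions(precision=4,suppress=True)
C=np.array([.555,.041,0]); YAW=.018
RC=np.array([[np.cos(YAW),-np.sin(YAW),0],[np.sin(YAW),np.cos(YAW),0],[0,0,1]])
def W(x,y,z): return C+RC@np.array([x,y,z])
def ori(z,y):
    z=np.array(z,float);y=np.array(y,float);y-=z*(y@z);z/=np.linalg.norm(z);y/=np.linalg.norm(y)
    return np.array([np.cross(y,z),y,z]).T
SAU=np.array([.478,.3977,0])
a=np.radians(22)
AX=RC@np.array([-np.sin(a),0,np.cos(a)])
FOOT=W(-.0123,0,.0126); FOOT[1]=.056
OG=ori(-AX,-RC[:,1]); OD=ori([0,0,-1],-RC[:,1]); OX=ori([0,0,-1],RC[:,0])
H=.114
E
python3 - <<'E'
from h import *
g=FOOT+H*AX; pre=FOOT+(H+.13)*AX
up=g+np.array([-.045,0,.235])
for p,o in [(pre,OG),(g,OG),(up,OG),(SAU+[0,0,.34],OD),(SAU+[0,0,.12],OD),(W(.16,0,.221),OD),(W(.16,0,.32),OD),(W(0,.2,.161),OX),(W(0,-.2,.161),OX)]:
    print(p,env.ik(p,o))
env.grip(.085,35)
env.move_ptp(pre,OG)
env.servo_line(g,.1)
print(env.observe()['force'])
env.grip(0.0,35)
o=env.observe();print(o['clock'],o['grip_width'],o['gripper_force'],o['ee_pos'],o['force'])
env.servo_line(g+np.array([-.03,0,.14]),.1)
env.servo_line(up,.15)
o=env.observe();print(o['clock'],o['grip_width'],o['gripper_force'],o['ee_pos'],o['force'])
env.move_ptp(SAU+[0,0,.34],OD)
s=snap('scene','s1.png');
import pickle;pickle.dump(s,open('s1.pkl','wb'));t=snap('top');pickle.dump(t,open('t1.pkl','wb'))
a=s['pixels'][:,:,::-1][150:400,300:560];cv2.imwrite('pics/s1z.png',cv2.resize(a,None,fx=2.3,fy=2.3))
E
```

```text
[0.4513 0.0544 0.2388] [ 0.1246 -0.0896  2.0284 -0.0544  0.8216  1.7068]
[0.5    0.0552 0.1183] [ 0.1108  0.129   2.1538 -0.0756  0.4775  1.724 ]
[0.455  0.0552 0.3533] [ 0.1258 -0.141   1.7849 -0.0449  1.1162  1.6905]
[0.478  0.3977 0.34  ] [ 0.6755  0.3522  1.1905 -0.      1.5989  2.2283]
[0.478  0.3977 0.12  ] [ 0.6755  0.4554  1.5804 -0.      1.1059  2.2283]
[0.715  0.0439 0.221 ] [ 0.0452  0.545   1.1656 -0.      1.431   1.598 ]
[0.715  0.0439 0.32  ] [ 0.0452  0.5289  0.9551 -0.      1.6576  1.598 ]
[0.5514 0.241  0.161 ] [ 0.3929  0.3927  1.5732 -0.      1.1757  0.3749]
[ 0.5586 -0.159   0.161 ] [-0.2971  0.3609  1.6235 -0.      1.1572 -0.3151]
[-0.1597  0.3522 -0.1591]
4.6833 0.027858657920399252 37.50468131212983 [0.5004 0.0554 0.1189] [-1.7654  1.0587  4.1354]
7.0583 0.027681038558930865 36.25177334994078 [0.4544 0.0551 0.3519] [-0.8909 -0.3925 -3.6455]
```

View pics/s1z.png

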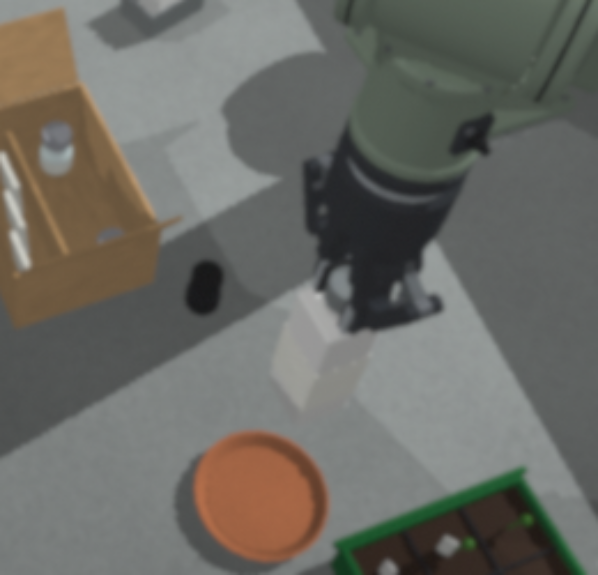

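The grip width is 28 mm, not 46, so the grasp isn't what I planned. The bottle hangs at crop (320,370) with its cap visible at (340,285), beside the fingers. I'll check with the wrist and top cameras.

Run:
```python
from h import *
import pickle
o=env.observe();print(o['ee_pos'],o['orientation'],o['force'],o['moment'],o['grip_width'])
s=pickle.load(open('s1.pkl','rb'));t=pickle.load(open('t1.pkl','rb'))
for h in (.114,0,-.011,-.06):
    X=o['ee_pos']+[0,0,-h]; p=proj(s,X); print(h,p,(p-[300,150])*2.3, proj(t,X))
w=snap('wrist'); p=proj(w,o['ee_pos']);print('wrist tcp',p)
a=cv2.resize(w['pixels'],(480,300))
b=cv2.resize(s['pixels'][240:340,400:500],(300,300),interpolation=2)
p=proj(t,o['ee_pos']).astype(int);c=cv2.resize(t['pixels'][p[1]-50:p[1]+50,p[0]-50:p[0]+50],(300,300),interpolation=2)
cv2.imwrite('pics/c2.png',np.vstack([np.hstack([a,np.zeros((300,120,3),np.uint8)]),np.hstack([b,c])])[:,:,::-1])
```

```text
[0.4784 0.3962 0.341 ] [[ 0.9999  0.0161  0.0015]
 [ 0.0161 -0.9999  0.0005]
 [ 0.0015 -0.0005 -1.    ]] [-0.3128  0.4544 -3.3138] [-0.0371 -0.003  -0.0034] 0.028509371364722206
0.114 [431.0769 320.9408] [301.4769 393.1639] [157.5365 221.9112]
0 [443.939  290.5383] [331.0597 323.238 ] [140.7345 219.1314]
-0.011 [445.3266 287.2582] [334.2513 315.6938] [138.9203 218.8312]
-0.06 [451.8755 271.7784] [349.3136 280.0904] [130.3548 217.4141]
wrist tcp [317.5742 243.9101]
```

View pics/c2.png

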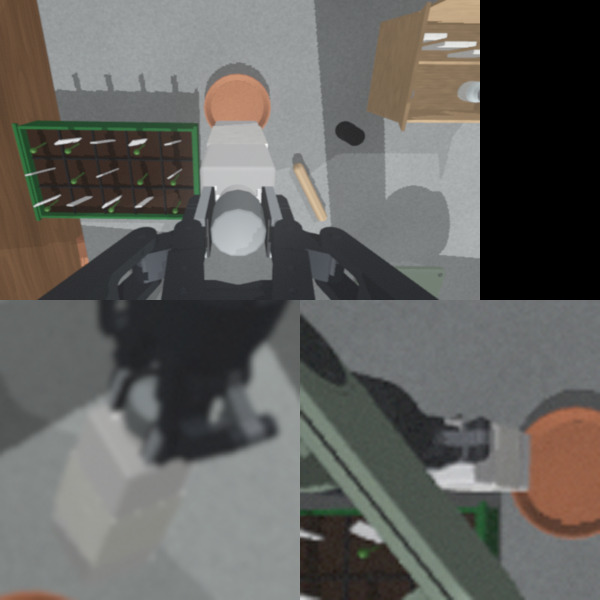

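The wrist view shows the jaws holding the bottle by its cap, with the cap at (238,232) and the foot edge at (215–262,125). I'll triangulate to get the bottle's real pose in the hand.

Run:
```python
from h import *
import pickle
w=snap('wrist');pickle.dump(w,open('w1.pkl','wb'));s=pickle.load(open('s1.pkl','rb'));t=pickle.load(open('t1.pkl','rb'))
print('cam w',ray(w,w['cx'],w['cy']),'cams',ray(s,320,200))
e=env.observe()['ee_pos']
for z in (.06,.0,-.03,-.08,-.15): print(z,proj(w,e+[0,0,z]),proj(s,e+[0,0,z]),proj(t,e+[0,0,z]))
# crops, sharpened, large
a=cv2.resize(w['pixels'][120:380,240:400],None,fx=2.3,fy=2.3,interpolation=2)
b=cv2.resize(s['pixels'][255:345,405:475],None,fx=6,fy=6,interpolation=2)[:598]
a=cv2.copyMakeBorder(a[:598],0,max(0,598-a.shape[0]),0,0,0)
b=cv2.copyMakeBorder(b,0,598-b.shape[0],0,0,0)
print(a.shape,b.shape)
im=np.hstack([a,b]);g=cv2.convertScaleAbs(im,alpha=1.3);cv2.imwrite('pics/c3.png',g[:,:,::-1])
```

```text
cam w (array([0.5579, 0.3977, 0.5077]), array([-0.3074, -0.0044, -0.9516])) cams (array([0.8274, 0.7056, 1.0882]), array([-0.2343, -0.5831, -0.7782]))
0.06 [317.4    315.7899] [451.9867 271.87  ] [130.2695 217.4642]
0.0 [317.348  243.9557] [444.0434 290.6259] [140.6537 219.1786]
-0.03 [317.3326 222.5731] [440.3969 299.2361] [145.4177 219.9651]
-0.08 [317.3144 197.4017] [434.7425 312.5874] [152.8012 221.1841]
-0.15 [317.2978 174.512 ] [427.6055 329.4397] [162.1142 222.7217]
(598, 368, 3) (598, 420, 3)
```

View pics/c3.png

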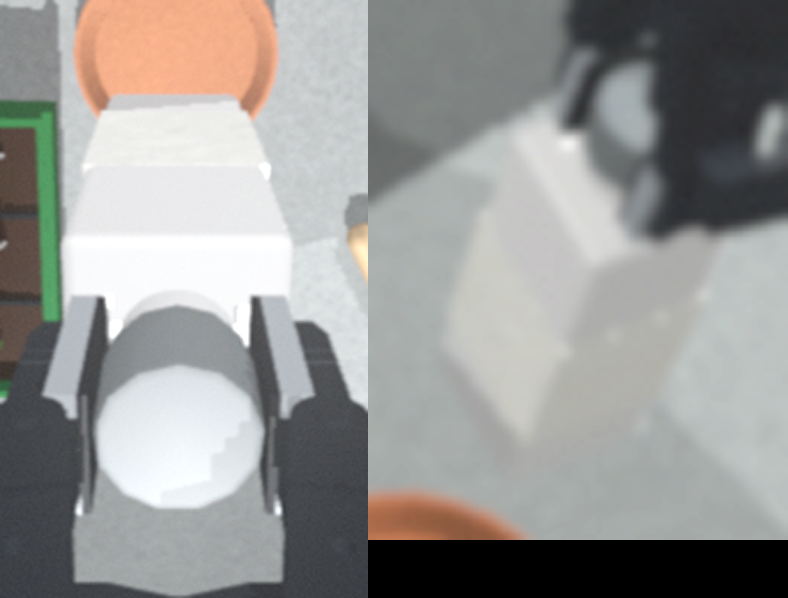

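The bottle is held by the cap and looks about square to the hand. In the left crop, the shoulder's far edge is at row 238, cols 65–290, and the foot edge is at row 97, cols 105–240. I'll compute its height and tilt from the 46 mm edge widths.

Run:
```python
from h import *
import pickle
w=pickle.load(open('w1.pkl','rb'));e=env.observe()['ee_pos']
R=np.array(w['R'])
def edge(l,r,v):
    # depth from known 46 mm width
    f=lambda c:240+(c+.5)/2.3-.5
    vv=120+(v+.5)/2.3-.5
    c,d1=ray(w,f(l),vv);_,d2=ray(w,f(r),vv)
    k=.046/np.linalg.norm(d1-d2);return c+k*(d1+d2)/2-e
for n,a in [('shoulder +x',(65,290,238)),('mid?',(84,268,170)),('foot +x',(105,241,103)),('foot',(105,240,97))]: print(n,edge(*a))
# intersect rays with plane x = e.x+.023 (upright hypothesis)
for v in (238,170,100):
    c,d=ray(w,317.3,120+(v+.5)/2.3-.5); k=(e[0]+.023-c[0])/d[0]; print(v,c+k*d-e)
c,d=ray(w,317.3,120+435/2.3); print('captop at z', [(z,(c+d*(z-c[2]+e[2])/d[2]-e)[:2]) for z in (0,.01,.02)])
```

```text
shoulder +x [0.0179 0.0005 0.0151]
mid? [ 0.0204  0.0009 -0.0239]
foot +x [ 0.021   0.0022 -0.0981]
foot [ 0.0225  0.0024 -0.1007]
238 [0.023  0.0004 0.0276]
170 [ 0.023   0.0004 -0.0155]
100 [ 0.023   0.0004 -0.0939]
captop at z [(0, array([-0.0403, -0.0006])), (0.01, array([-0.0331, -0.0005])), (0.02, array([-0.0259, -0.0004]))]
```

The bottle hangs near-upright (tilt about 0.03 rad) with its foot roughly 0.10–0.12 m below the TCP, so the cap grip will do for placing it. I'll lower it slowly under a force guard, release, retreat, then touch the counter with shut fingers to find where the fingertips really are.

Run:
```python
from h import *
env.servo_line(SAU+[0,0,.18],.12)
r=env.servo_line(SAU+[0,0,.08],.025,guard=4)
o=env.observe();print(r,o['ee_pos'],o['force'],o['clock'])
env.grip(.085)
env.dwell(.3)
o=env.observe();print(o['force'])
p=o['ee_pos'].copy();p[2]+=.16;env.servo_line(p,.15)
env.dwell(.2)
import pickle
s=snap('scene');t=snap('top');pickle.dump(t,open('t2.pkl','wb'))
w=snap('wrist');print('foot exp wrist',proj(w,SAU+[0,0,.006]),'shoulder',proj(w,SAU+[0,0,.144]),'cap',proj(w,SAU+[0,0,.176]))
cv2.imwrite('pics/c4.png',np.hstack([cv2.resize(w['pixels'][:,100:540],None,fx=1,fy=1)[:,:,::-1],cv2.resize(s['pixels'][290:390,380:470,::-1],(360,400),interpolation=2)]))
```

```text
True [0.4779 0.398  0.1202] [-1.0234  1.1354  3.4998] 12.35
[ 0.1254  0.2872 -0.4142]
foot exp wrist [316.1257 149.0241] shoulder [316.1635 176.8129] cap [316.1773 186.9804]
```

View pics/c4.png

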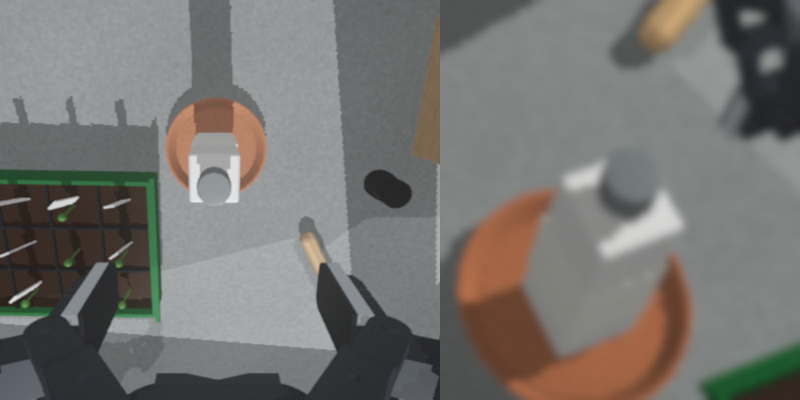

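The bottle stands upright in the saucer's middle: cap at (214,186) against the expected (216,187), with contact at exactly the planned height. Next I'll calibrate the fingertips, then fold the left flap.

```bash
cat >> h.py <<'E'
TIP=.011
def go(x,y,z,o,v=.15,g=None):  # carton-frame position of the fingertip
    return env.servo_line(W(x,y,z+TIP),v,ori=o,guard=g)
def fold(sgn):
    """left +1, right -1"""
    o=OX; x=-.01
    go(x,sgn*.2,.145,o,.15)
    go(x,sgn*.119,.145,o,.12)
    for d in (75,60,45,30,17,9):
        th=np.radians(d); r=.045+.02*(1-d/90)
        n=np.array([np.sin(th),np.cos(th)]); u=np.array([-np.cos(th),np.sin(th)])
        off=.002+.011*n[0]
        y,z=np.array([.104,.106])+r*u+off*n
        hit=go(x,sgn*y,z,o,.1,20)
        if hit: print('hit',d,env.observe()['force'])
    hit=go(x,sgn*.035,.100,o,.04,8)
    ob=env.observe();print(hit,'tip z',ob['ee_pos'][2]-TIP,ob['force'],ob['clock'])
    go(x,sgn*.035,.26,o,.2)
E
python3 - <<'E'
from h import *
env.grip(0)
p=env.observe()['ee_pos'];p[2]=.3;env.servo_line(p,.2)
env.move_ptp(W(0,.22,.17),OX)
env.servo_line(W(0,.22,.04),.12)
r=env.servo_line(W(0,.22,-.03),.03,guard=4)
o=env.observe();print(r,'touch TCP z',o['ee_pos'][2],o['grip_width'],o['clock'],o['force'])
env.servo_line(W(0,.22,.17),.2)
E
```

```text
True touch TCP z -0.023921355030650404 -0.00025191668421087923 20.55 [-0.1056 -0.367   3.7871]
```

The fingertips touch the counter at TCP z = −24 mm. So the real tips sit about 24 mm behind the TCP, not 11 mm ahead, which explains the cap grasp. I'll use this calibrated offset.

```bash
sed -i 's/^TIP=.*/TIP=-.023/' h.py
python3 - <<'E'
from h import *
fold(1)
t=snap('top');w=snap('wrist')
cv2.imwrite('pics/c5.png',np.hstack([w['pixels'][:,100:540,::-1],cv2.resize(t['pixels'][135:255,235:343,::-1],(360,400),interpolation=2)]))
E
```

```text
True tip z 0.1068211881659146 [-1.5817  0.8476  8.1419] 25.3
```

View pics/c5.png

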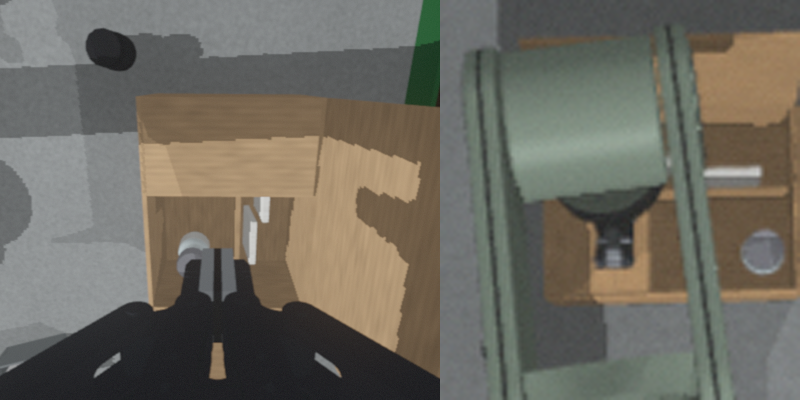

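The left flap lies flat (tip contact at z 0.107, folded in the top view). Next are the right flap and then the lid, each with a contact check.

Run:
```python
from h import *
go(-.01,-.2,.26,OX,.25)
fold(-1)
s=snap('scene')
cv2.imwrite('pics/c6.png',cv2.resize(s['pixels'][130:300,250:400,::-1],(525,595),interpolation=2))
```

```text
True tip z 0.10688898413929052 [-0.9652 -0.8332  6.4017] 31.45
```

View pics/c6.png

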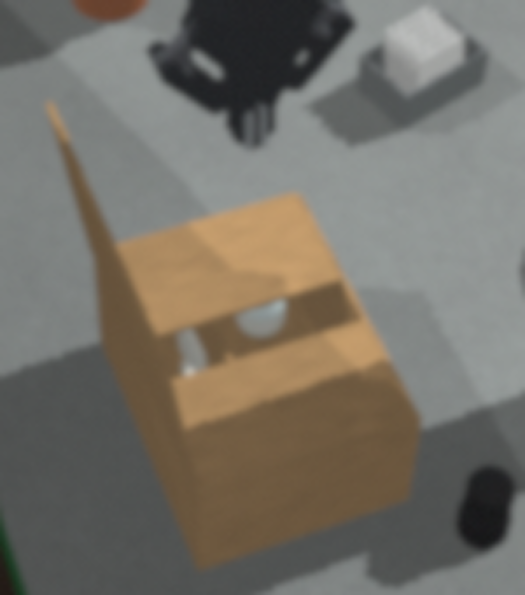

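Both flaps lie flat, with the lid still standing along the left edge of the crop. Now the lid.

Run:
```python
from h import *
go(-.04,0,.33,OX,.25)
env.move_ptp(W(.04,0,.33+TIP),OD)
go(.17,0,.33,OD,.2)
go(.17,0,.21,OD,.15)
print(go(.094,0,.21,OD,.12,25),env.observe()['force'])
for d in (78,65,52,40,28,18,9):
    th=np.radians(d); r=.1+.025*(1-d/90)
    n=np.array([np.sin(th),np.cos(th)]); u=np.array([-np.cos(th),np.sin(th)])
    x,z=np.array([.079,.110])+r*u+(.002+.011*n[0])*n
    if go(x,0,z,OD,.15,20): print('hit',d,env.observe()['force'])
hit=go(-.055,0,.100,OD,.04,10)
ob=env.observe();print(hit,'tip z',ob['ee_pos'][2]-TIP,ob['force'],ob['clock'])
go(-.055,0,.2,OD,.15)
go(-.12,-.0,.3,OD,.25)
env.move_ptp([.25,-.3,.3],OD)
import pickle
s=snap('scene');t=snap('top')
cv2.imwrite('pics/c7.png',np.hstack([cv2.resize(s['pixels'][:,250:480,::-1],(345,600),interpolation=2),cv2.resize(t['pixels'][120:270,150:375,::-1],(450,600*2//4),interpolation=2).repeat(2,0)[:600]]))
```

```text
False [ 0.1814 -0.0921  0.3602]
True tip z 0.11076019743103246 [-1.5349 -0.2551  8.3351] 39.6583
```

View pics/c7.png

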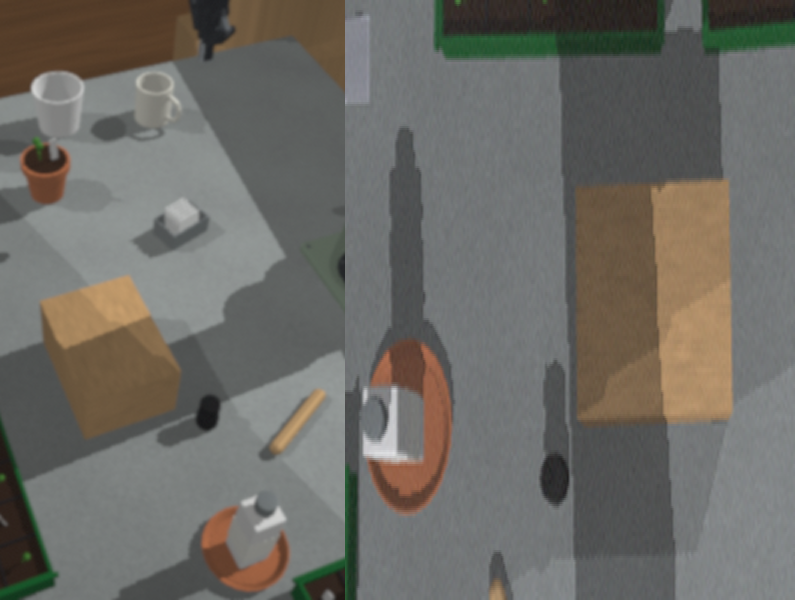

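The lid is closed (contact at z 0.111, flush, with the same 1 mm offset as the flaps). The bottle stands in the saucer and the pot hasn't moved.

```bash
python3 -c "
from h import *
print(env.hand_in())"
```

```text
the job is handed in; nothing more can be done
None
```

I handed the job in at about 42 s of the 72 s allowed, with no verdict returned: the last pictures and contact heights show the bottle upright and released in the saucer, both flaps down and the lid flush; the jars were never touched but are now out of sight, and because the fingertips sit about 24 mm behind the TCP rather than 11 mm ahead as specified, the bottle was carried by its cap and I re-calibrated before folding.

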